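# Set the lantern's sleep timer

### The arm

A 6-joint arm with a two-finger parallel gripper is mounted at the origin on the work surface. World frame = base frame: x ahead of the robot, y to its left, z up, the work surface at z = 0. Lengths are in mm, angles in rad, forces in N, time in s.
With the tool pointing down it reaches from about 325 to 1000 mm from the base axis. Payload 5.1 kg.
Tool frame: the origin (TCP) lies at the very end of the fingers, on their centre line; the grasp point (between the pads) lies 19 mm behind it; z points along the fingers, y is the line along which they close (so a half turn about z gives the same grasp; the last joint's range is limited). The gripper opens to 85 mm and grips with 20 to 120 N. Pads are 22 mm wide; open, the fingers measure 114 mm over their backs; the gripper's body (76 mm by 85 mm) begins 54 mm behind the grasp point. The pads swing forward as they close: fully open they stand 13 mm farther back than shut.
Start: joints at [1.236, 0.124, 1.65, -0, 1.367, -0.083], TCP at [161.968, 629.485, 231.322] pointing down, gripper open.
Joint ranges: [-2.61, 2.61], [-1.02, 2.33], [0.03, 2.71], [-1.35, 4.49], [0.32, 2.68], [-2.91, 2.91]. Speed limits (rad/s): [2.57, 2.57, 3.14, 3.14, 3.14, 3.14].

### API

Orientations are given as [roll, pitch, yaw] about the fixed x, y, z axes, in that order (R = Rz(yaw) Ry(pitch) Rx(roll)).
In Python, from rig import r gives the robot as it stands.
- The arm moves only by the shell command python3 -m pendant 'ROWS'. ROWS is a JSON object of lists of equal length, an entry for each row: "twist": the turn, a rotation vector about the tool's x, y, z in degrees, a list of three; "delta_pos": the shift along the tool's x, y, z in m, a list of three; "hand": the gripper command: -1 is shut, 1 is fully open, values between are in proportion. A call has 1 to 12 rows; each row is the pose to reach, as a shift and turn from the pose commanded when the call began, along the tool's axes at that moment; what a row does not reach only later rows make up. A row lasts 1/12 s, in which the tool goes at most 41.7 mm and 7.16 degrees, less where a joint would pass 70% of its speed; a pose out of reach is approached as far as the arm can. A call with a gripper value outside its range is refused whole. The fingers move at their own pace and stop on an object; the grip force is fixed at half the most. Time passes only in rows, so rows that repeat a pose let the fingers close. It gives the time, the measured TCP pose, the force, the opening and the grip force at its end, in the units of the state.
- r.sense(): the state, without advancing time (a new reading comes with each control period).
- r.capture(name): name is "scene" or "top" or "wrist"; returns a dict with "img" (400x640x3 uint8, red, green, blue), "K" (3x3 intrinsics, pixels), "eye" and "rotation" of the camera in the world. Camera axes: x right, y down, z forward; pixel columns grow to the right and rows downward; lengths in mm; the calibration is good to about 2 mm. A picture is of the moment at which its call begins. There is no depth.
- r.job_done(): hands the job in; it is judged then, once.
Trained networks look in the newest picture that a camera, given by its name, has taken for a name from the list of things; names that differ only in an ending like _2 or _b are one class to them, and where a whole thing is asked for, a point or a joint stands for the part that bears it (a point fixed in the world has none). Each returns a list of dicts, best first, with "p" (0 to 1); they miss things now and then, are a little off and sometimes report something else, mostly with a low value. They report only what shows in the picture. A call takes as long as a camera call.
- r.find_in(query, camera): "at" ([x, y, z] in mm, in world coordinates, good to about 4 mm: the middle of the surface that is visible of it).
The state is a dict: "clock": time; "joint_positions": joint angles; "qvel": joint speeds; "joint_efforts": joint torques, N m; "tcp_pos": TCP position; "eef_rot": TCP orientation; "force": force on the tool from outside, world axes, zero at the start; "moment": the same for the moment, N m; "opening": finger opening in mm; "gripper_force": force on a finger pad.
Only numpy, scipy, OpenCV 4.12 (cv2) and the standard library are available. Lean on these libraries where they do the work, as an engineer would, in place of code of your own. Each camera call takes 0.05 s, during which the arm holds its last target. There are 200 camera calls.

### The job

Set the lantern's sleep timer: with a fingertip, flick the edge of the finned timer wheel on its deck anticlockwise (seen from above) click by click until the fin with the round stud has clicked into place beside the small raised rib on the deck, without running on past it. Then press the round button on top of the light tower all the way down and let it come up again. Only touch the lantern, do not lift, tip or shove it, and leave everything else on the crate as it is.

Things in the scene. Friction and masses are not known exactly. Their poses are not given: they have to be found in the camera images.
- lantern: Loose lantern, about 0.9 kg, upright on the crate's flat top (120 mm above the table). Black base 130 (x) by 230 (y) by 45 mm high, flat deck on top; origin at the centre of its underside, z up. The timer wheel lies flat over the deck, its upright axis at x 0, y -55 mm. The light tower (84 mm across, top at z 108 mm, a thin wire bail folded round its +y side) stands at x 0, y +65 mm.
- wheel (a joint): Angle of the timer wheel (rad), growing anticlockwise from above. Six clicks a turn: a sprung detent draws it to the nearest multiple of pi/3, so past half a click it snaps on by itself; it takes 1 to 2 N at the fin tips (over 4 N slides the lantern). At 4*pi/3 = 4.189 (the value wanted, not another turn) the studded fin points at the rib; it starts two to four clicks below that. It can also turn back.
- wheel_hub (a point): Centre of the wheel's top face, on its axis, 71 mm above the lantern's underside. The hub is round, 28 mm in radius. Six fins 60 degrees apart reach out to 42 mm radius: each 7 mm wide, rounded at the tip, from 55 to 71 mm above the lantern's underside (10 mm clear of the deck). Between neighbouring fins 26 mm is free at 32 mm radius, 33 mm at the tips. At a click, fins point along the lantern's +y and -y.
- wheel_mark (a point): Top of the round white stud (11 mm across, standing 10 mm above the fin) on one of the six fins, 35 mm from the wheel's axis, 81 mm above the lantern's underside.
- rib (a point): Inner end, on top, of the raised rib on the deck, 44 mm from the wheel's axis in the lantern's -y direction. The rib runs on outward for 15 mm, is 6 mm wide and 6 mm high (top 51 mm above the lantern's underside, lower than the fins).
- button (a joint): Travel of the spring button (m): 0 up, 0.006 fully down; about 5 N holds it down, and it springs back. Pushed straight down.
- button_top (a point): Centre of the button's top face (28 mm across, about 130 mm above the lantern's underside); moves down with it. Its black collar is 44 mm across and its top lies 10 mm below the raised button's.
- unit: Bystander: white plastic drawer unit 120 by 150 by 130 mm high, stuck to the crate; origin at the centre of its underside.
- door (a joint): Slide of the clear door on the drawer unit's front (m), 0 shut: to be left shut.
- cup: Bystander: orange ceramic cup, 76 mm across, 80 mm high, loose; origin at the centre of its underside.
- holder: Bystander: pink silicone hair tie holder, a post 86 mm high on a 60 mm round foot, loose; origin at the centre of its underside.
- jar: Bystander: amber jar, 56 mm across, 55 mm high, loose; origin at the centre of its underside.
- clipper: Bystander: steel nail clipper, 56 mm long (y), 12 mm wide, 16 mm high, loose; origin at the centre of its underside.
- comb: Bystander: black plastic comb, 130 mm long (y), 24 mm wide, 5 mm thick, loose; origin at the centre of its underside.

How it is judged:
By the outcome, as a careful person would: the job done as asked, in the order asked, and still so for the second after the job is handed in, with the robot touching nothing.
It also fails if it takes over 70 s, if anything falls off the work surface, if the arm or the gripper's body presses on something with over 40 N, if the wrist force passes 120 N, or if a joint passes its speed limit or range.

## Working session

There is one attempt and no reset: what is moved stays moved. The work goes in short steps, Python scripts to look and compute and a shell command to move; the robot and the scene stay as the last step left them, time stands still between calls to the robot, and variables do not carry over. Pictures are saved under pics/ and viewed, at most 10 in all, crops included, and the job is handed in when it is done.

```bash
mkdir -p pics
cat > h.py <<'E'
from rig import r
import cv2, numpy as np
from scipy.spatial.transform import Rotation as Ro
def pic(cam,name,crop=None,scale=1):
    c=r.capture(cam); im=c["img"][:,:,::-1]
    if crop: x0,y0,x1,y1=crop; im=im[y0:y1,x0:x1]
    cv2.imwrite("pics/"+name,cv2.resize(im,None,fx=scale,fy=scale,interpolation=cv2.INTER_CUBIC)); return c
def proj(c,p):
    q=np.array(c["rotation"]).T@(np.array(p)-np.array(c["eye"])); u=np.array(c["K"])@q; return u[:2]/u[2]
def back(c,uv,z):
    d=np.array(c["rotation"])@np.linalg.solve(np.array(c["K"]),[uv[0],uv[1],1]); e=np.array(c["eye"]); return e+d*(z-e[2])/d[2]
E
python3 - <<'E'
from h import *
s=r.sense(); print({k:np.round(v,3).tolist() for k,v in s.items()})
for cam in("top","scene"):
    c=pic(cam,cam+"0.png"); print(cam,np.round(c["eye"]),np.round(c["rotation"],2).tolist())
    for q in("lantern","wheel_hub","wheel_mark","rib","button_top","cup","holder","unit","jar","clipper","comb"):
        print(q,[(np.round(d["at"]).tolist(),round(d["p"],2),proj(c,d["at"]).round().tolist()) for d in r.find_in(q,cam)[:2]])
E
```

```text
{'clock': 0.0, 'joint_positions': [1.236, 0.125, 1.652, -0.0, 1.367, -0.083], 'qvel': [0.0, -0.0, -0.0, 0.001, 0.0, 0.001], 'joint_efforts': [-0.001, -42.361, -36.545, -0.0, 0.007, -0.0], 'tcp_pos': [161.756, 628.919, 230.049], 'eef_rot': [-3.14, -0.0, 2.89], 'force': [-0.609, -0.804, -0.55], 'moment': [-0.0, -0.005, -0.024], 'gripper_force': 0.0, 'opening': 85.315}
top [ 370.   23. 1180.] [-2.91, 0.0, -1.71]Traceback (most recent call last):
  File "<stdin>", line 6, in <module>
  File "h.py", line 9, in proj
    q=np.array(c["rotation"]).T@(np.array(p)-np.array(c["eye"])); u=np.array(c["K"])@q; return u[:2]/u[2]
                                                                    ~~~~~~~~~~~~~~~~^~
ValueError: matmul: Input operand 1 does not have enough dimensions (has 0, gufunc core with signature (n?,k),(k,m?)->(n?,m?) requires 1)
```

```bash
sed -i 's/np.array(c\["rotation"\])/Ro.from_euler("xyz",c["rotation"]).as_matrix()/' h.py
python3 - <<'E'
from h import *
for cam in("top","scene"):
    c=pic(cam,cam+"0.png"); print(cam,np.round(c["eye"]),np.round(c["rotation"],2).tolist())
    for q in("lantern","wheel_hub","wheel_mark","rib","button_top","cup","holder","unit","jar","clipper","comb"):
        print(q,[(np.round(d["at"]).tolist(),round(d["p"],2),proj(c,d["at"]).round().tolist()) for d in r.find_in(q,cam)[:2]])
E
```

```text
top [ 370.   23. 1180.] [-2.91, 0.0, -1.71]
lantern [([560.0, 180.0, 167.0], 0.68, [228.0, 232.0])]
wheel_hub [([554.0, 121.0, 189.0], 0.85, [256.0, 229.0])]
wheel_mark [([551.0, 119.0, 191.0], 0.81, [257.0, 230.0])]
rib [([553.0, 175.0, 164.0], 0.88, [230.0, 235.0])]
button_top [([577.0, 240.0, 252.0], 0.46, [186.0, 220.0])]
cup [([760.0, 188.0, 161.0], 0.82, [215.0, 139.0]), ([551.0, 122.0, 193.0], 0.21, [255.0, 230.0])]
holder [([740.0, -206.0, 140.0], 0.56, [400.0, 127.0]), ([552.0, 120.0, 185.0], 0.3, [257.0, 230.0])]
unit [([566.0, -155.0, 249.0], 0.96, [399.0, 196.0])]
jar [([735.0, -12.0, 174.0], 0.71, [311.0, 136.0])]
clipper [([424.0, -149.0, 132.0], 0.57, [399.0, 278.0])]
comb [([410.0, 160.0, 123.0], 0.88, [248.0, 307.0])]
scene [1194.  160.  794.] [-2.28, 0.0, 1.81]
lantern [([603.0, 190.0, 161.0], 0.74, [407.0, 257.0]), ([647.0, -127.0, 167.0], 0.57, [240.0, 242.0])]
wheel_hub [([561.0, 119.0, 194.0], 0.58, [374.0, 223.0])]
wheel_mark [([561.0, 126.0, 187.0], 0.7, [378.0, 226.0])]
rib [([598.0, 186.0, 165.0], 0.76, [406.0, 253.0])]
button_top [([601.0, 192.0, 160.0], 0.71, [408.0, 257.0]), ([576.0, 234.0, 250.0], 0.6, [440.0, 217.0])]
cup [([734.0, 188.0, 170.0], 0.79, [400.0, 311.0])]
holder [([766.0, -203.0, 145.0], 0.92, [177.0, 290.0])]
unit [([624.0, -145.0, 228.0], 0.73, [232.0, 209.0])]
jar [([761.0, -14.0, 177.0], 0.92, [277.0, 297.0])]
clipper [([733.0, 186.0, 172.0], 0.54, [399.0, 310.0])]
comb [([411.0, 163.0, 123.0], 0.71, [401.0, 204.0])]
```

View pics/top0.png

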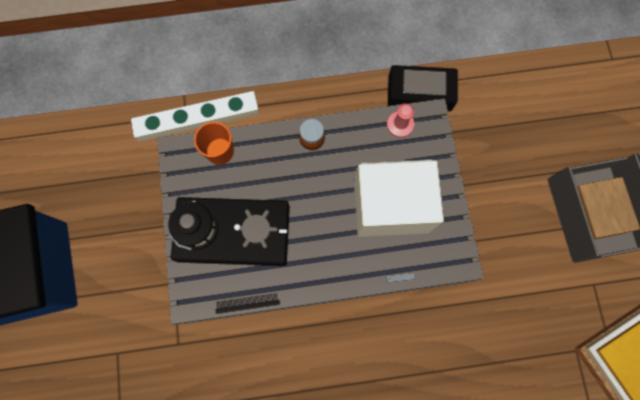

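View pics/scene0.png

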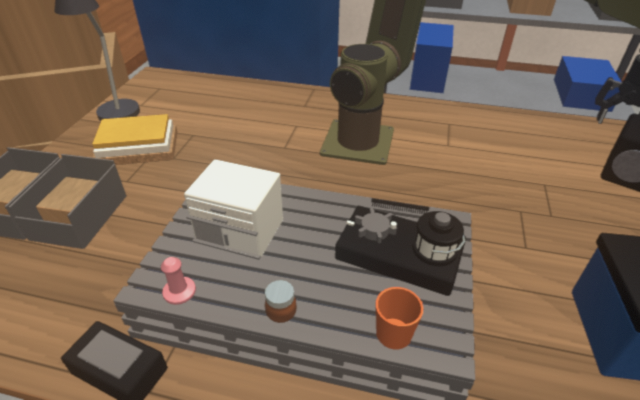

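Run:
```python
from h import *
c=pic("top","top1.png",(160,180,300,280),5)
for n,uv,z in(("stud",(237,227),201),("hub",(256,229),191),("rib",(279,231),171),("btn",(186,220),250)): print(n,back(c,uv,z).round(1))
```

```text
stud [559.8 155.4 201. ]
hub [552.7 120.5 191. ]
rib [546.1  77.6 171. ]
btn [576.3 240.4 250. ]
```

View pics/top1.png

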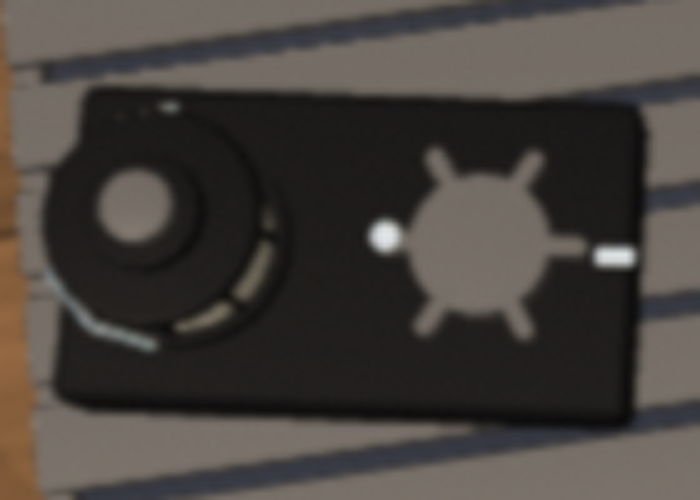

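```bash
cat >> h.py <<'E'
HUB=np.array([552.7,120.5]); YAW=np.radians(-11.0)
def go(lx,ly,z,yaw=True):
    s=r.sense(); R=Ro.from_euler("xyz",s["eef_rot"]); t=HUB+[lx*np.cos(YAW)-ly*np.sin(YAW),lx*np.sin(YAW)+ly*np.cos(YAW)]
    d=R.inv().apply(np.array([*t,z])-s["tcp_pos"])/1000
    want=Ro.from_euler("xyz",[np.pi,0,np.pi+YAW]); w=(R.inv()*want).as_rotvec(degrees=True)
    print("target",t.round(1),"delta",d.round(4),"twist",w.round(2))
def lan():
    s=r.sense(); p=np.array(s["tcp_pos"][:2])-HUB; c,n=np.cos(YAW),np.sin(YAW)
    print("t",round(s["clock"],2),"L",np.round([c*p[0]+n*p[1],-n*p[0]+c*p[1],s["tcp_pos"][2]],1),"F",np.round(s["force"],2),"open",round(s["opening"],1))
E
python3 - <<'E'
from h import *
c=r.capture("top")
for uv in((75,290),(40,207),(70,310)):print(back(c,uv,0).round(),back(c,uv,200).round())
go(-75,13,260); go(-75,13,232)
E
```

```text
[506. 561.   0.] [483. 470. 200.]
[710. 637.   0.] [653. 533. 200.]
[463. 573.   0.] [447. 480. 200.]
target [481.6 147.6] delta [-0.4296 -0.3871 -0.0287] twist [-0.   -0.   -3.42]
target [481.6 147.6] delta [-0.4296 -0.3871 -0.0007] twist [-0.   -0.   -3.42]
```

```bash
python3 -m pendant '{"twist":[[0,0,0],[0,0,0],[0,0,0],[0,0,-1],[0,0,-2],[0,0,-3.4],[0,0,-3.4],[0,0,-3.4],[0,0,-3.4],[0,0,-3.4],[0,0,-3.4],[0,0,-3.4]],"delta_pos":[[-0.02,-0.018,-0.015],[-0.05,-0.045,-0.029],[-0.08,-0.072,-0.029],[-0.11,-0.099,-0.029],[-0.14,-0.126,-0.029],[-0.17,-0.153,-0.029],[-0.2,-0.18,-0.029],[-0.23,-0.207,-0.029],[-0.26,-0.234,-0.029],[-0.285,-0.257,-0.029],[-0.305,-0.275,-0.029],[-0.32,-0.288,-0.029]],"hand":[0,0,0,0,0,0,0,0,0,0,0,0]}'; python3 -c "
from h import *
go(-75,13,250);lan()"
```

```text
clock: 2.4
tcp_pos: [401.2, 268.7, 260.6]
eef_rot: [3.141, 0.001, 2.947]
force: [0.1, 1.3, 0.5]
opening: 42.6
gripper_force: 0.0
target [481.6 147.6] delta [-0.1023 -0.1033  0.0107] twist [ 0.01  0.05 -0.14]
t 2.4 L [-177.   116.6  260.6] F [0.13 1.33 0.46] open 42.6
```

```bash
python3 -m pendant '{"twist":[[0,0,0],[0,0,0],[0,0,0],[0,0,0],[0,0,0],[0,0,0],[0,0,0],[0,0,0]],"delta_pos":[[-0.02,-0.02,0],[-0.045,-0.045,0],[-0.07,-0.07,0.005],[-0.09,-0.09,0.01],[-0.1,-0.1,0.01],[-0.102,-0.103,0.01],[-0.102,-0.103,0.01],[-0.102,-0.103,0.01]],"hand":[0,0,0,0,0,0,0,0]}'
python3 - <<'E'
from h import *
go(-75,13,172);lan()
c=pic("wrist","w0.png"); print(c["eye"],c["rotation"])
for q in("wheel_hub","wheel_mark","rib","button_top"):
    print(q,[(np.round(d["at"],1).tolist(),round(d["p"],2)) for d in r.find_in(q,"wrist")[:2]])
for n,l in(("hub",(0,0,191)),("rib",(0,-44,171)),("stud",(0,35,201)),("btn",(0,120,250))):
    t=HUB+[l[0]*np.cos(YAW)-l[1]*np.sin(YAW),l[0]*np.sin(YAW)+l[1]*np.cos(YAW)]; print(n,proj(c,[*t,l[2]]).round(1))
E
```

```text
clock: 3.07
tcp_pos: [480.3, 150.7, 250.5]
eef_rot: [3.141, -0.0, 2.949]
force: [0.6, 0.0, -0.0]
opening: 42.6
gripper_force: 0.0
target [481.6 147.6] delta [-0.0018 -0.0029  0.0785] twist [ 0.03 -0.   -0.02]
t 3.07 L [-76.8  15.8 250.5] F [ 0.62  0.01 -0.04] open 42.6
[398.9086182  165.58914687 393.98188079] [ 2.81181790e+00 -1.40899122e-03  1.37806580e+00]
wheel_hub [([551.0, 124.2, 183.0], 0.77)]
wheel_mark [([550.6, 126.0, 194.3], 0.64)]
rib [([528.3, 175.9, 168.5], 0.93)]
button_top []
hub [303.5 323.4]
rib [245.3 305.7]
stud [356.  333.3]
btn [524.8 396.4]
```

View pics/w0.png

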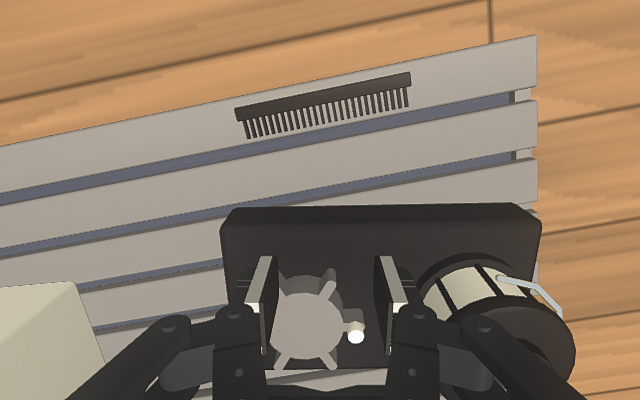

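```bash
python3 -m pendant '{"twist":[[0,0,0],[0,0,0],[0,0,0],[0,0,0],[0,0,0],[0,0,0],[0,0,0],[0,0,0],[0,0,0]],"delta_pos":[[0,0,0.025],[0,0,0.055],[0,0,0.07],[0,0,0.078],[0,0,0.078],[-0.01,0,0.078],[-0.022,0,0.078],[-0.034,0,0.078],[-0.034,0,0.078]],"hand":[0,0,0,0,0,0,0,0,0]}'
python3 - <<'E'
from h import *
lan()
c=pic("wrist","w1.png",(180,180,500,400),2)
E
```

```text
clock: 4.07
tcp_pos: [516.7, 143.5, 174.3]
eef_rot: [3.141, 0.003, 2.948]
force: [-0.4, -0.3, -0.1]
opening: 42.7
gripper_force: 0.0
t 4.07 L [-39.7  15.7 174.3] F [-0.43 -0.3  -0.14] open 42.7
```

View pics/w1.png

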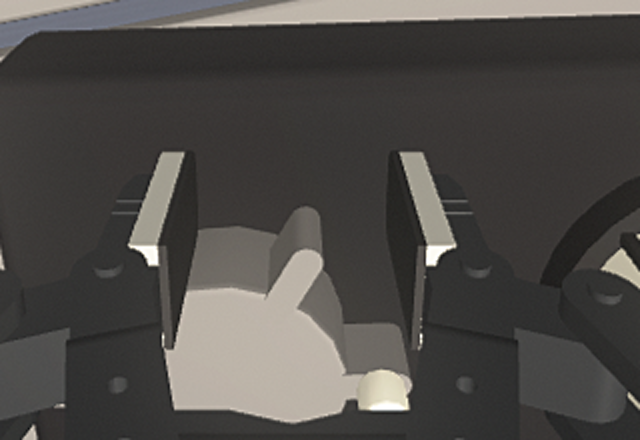

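```bash
python3 -m pendant '{"twist":[[0,0,0],[0,0,0],[0,0,0],[0,0,0],[0,0,0],[0,0,0],[0,0,0],[0,0,0],[0,0,0],[0,0,0]],"delta_pos":[[0.012,0,0],[0.026,0,0],[0.034,0,0],[0.034,-0.008,0],[0.034,-0.016,0.003],[0.034,-0.016,0.003],[0.022,-0.016,0.003],[0.01,-0.016,0.003],[0.003,-0.016,0.003],[0.003,-0.016,0.003]],"hand":[0,0,0,0.6,0.6,0.6,0.6,0.6,0.6,0.6]}'
python3 - <<'E'
from h import *
lan()
c=pic("wrist","w2.png",(180,180,500,400),2)
E
```

```text
clock: 4.95
tcp_pos: [509.1, 128.0, 169.4]
eef_rot: [3.142, 0.0, 2.948]
force: [0.6, -0.4, 0.9]
opening: 68.7
gripper_force: 0.0
t 4.95 L [-44.2  -0.9 169.4] F [ 0.63 -0.42  0.9 ] open 68.7
```

View pics/w2.png

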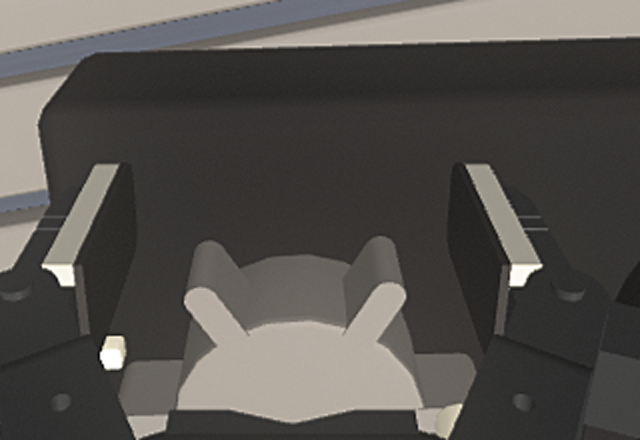

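```bash
python3 -m pendant '{"twist":[[0,0,0],[0,0,0],[0,0,0],[0,0,0],[0,0,0],[0,0,0],[0,0,0],[0,0,0],[0,0,0],[0,0,0],[0,0,0],[0,0,0]],"delta_pos":[[-0.003,-0.004,0],[-0.003,-0.008,0],[-0.003,-0.012,0],[-0.003,-0.015,0],[-0.003,-0.018,0],[-0.003,-0.021,0],[-0.003,-0.024,0],[-0.003,-0.027,0],[-0.003,-0.03,0],[-0.003,-0.033,0],[-0.003,-0.036,0],[-0.003,-0.039,0]],"hand":[0.6,0.6,0.6,0.6,0.6,0.6,0.6,0.6,0.6,0.6,0.6,0.6]}'
python3 - <<'E'
from h import *
lan()
c=pic("wrist","w3.png",(180,180,500,400),1.5)
E
```

```text
clock: 6.0
tcp_pos: [503.3, 89.3, 169.4]
eef_rot: [-3.141, 0.001, 2.949]
force: [0.0, -0.9, -0.3]
opening: 68.2
gripper_force: 0.0
t 6.0 L [-42.5 -40.  169.4] F [ 0.05 -0.86 -0.28] open 68.2
```

View pics/w3.png

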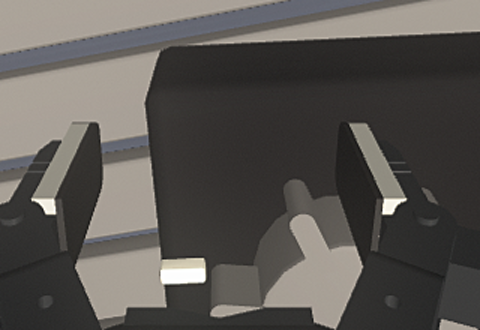

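```bash
cat >> h.py <<'E'
def check(cam="wrist"):
    c=r.capture(cam); im=c["img"]; lan()
    m=((im.min(2)>165)).astype(np.uint8)
    n,_,st,ce=cv2.connectedComponentsWithStats(m)
    print("blobs",[(ce[i].round().tolist(),int(st[i,4])) for i in range(1,n) if 8<st[i,4]<600])
    print("find",[(np.round(d["at"]).tolist(),round(d["p"],2)) for d in r.find_in("wheel_mark",cam)[:2]])
    for name,rad,a,z in [("stud%d"%k,35,k,201) for k in(90,150,210,270,330)]+[("rib",44,270,171),("ribout",59,270,171),("hub",0,0,191)]:
        a=np.radians(a)+YAW; t=HUB+rad*np.array([np.cos(a),np.sin(a)]); u=proj(c,[*t,z])
        print(name,u.round(),im[int(u[1]),int(u[0])] if 0<=u[0]<640 and 0<=u[1]<400 else "")
E
python3 -m pendant '{"twist":[[0,0,0],[0,0,0],[0,0,0],[0,0,0],[0,0,0],[0,0,0],[0,0,0],[0,0,0]],"delta_pos":[[0.01,0,0],[0.022,0,0],[0.035,0,0],[0.035,0.012,0],[0.035,0.026,0],[0.035,0.039,0],[0.035,0.039,0],[0.035,0.039,0]],"hand":[0.6,0.6,0.6,0.6,0.6,0.6,0.6,0.6]}'; python3 -c "
from h import *
check();check('top')"
```

```text
clock: 6.72
tcp_pos: [476.7, 135.5, 169.4]
eef_rot: [-3.141, 0.0, 2.951]
force: [-0.3, 0.3, -0.3]
opening: 68.3
gripper_force: 0.0
t 6.77 L [-77.5  -0.2 169.3] F [-0.29 -0.02 -0.08] open 68.3
blobs [([211.0, 316.0], 97), ([440.0, 316.0], 110), ([4.0, 352.0], 43), ([633.0, 396.0], 73)]
find [([530.0, 128.0, 180.0], 0.96)]
stud90 [406. 460.] 
stud150 [369. 408.] 
stud210 [285. 408.] 
stud270 [248. 460.] 
stud330 [289. 506.] 
rib [242. 401.] 
ribout [213. 401.] 
hub [327. 438.] 
t 6.87 L [-77.5  -0.7 169.2] F [ 0.97  0.86 -0.56] open 68.5
blobs [([395.0, 131.0], 39), ([283.0, 228.0], 13), ([613.0, 353.0], 457)]
find [([572.0, 99.0, 193.0], 0.56)]
stud90 [237. 227.] [64 60 35]
stud150 [245. 243.] [104  99  59]
stud210 [263. 244.] [90 85 51]
stud270 [273. 229.] [41 38 37]
stud330 [266. 213.] [107 100  93]
rib [279. 232.] [31 30 29]
ribout [287. 232.] [20 18 19]
hub [256. 229.] [85 81 48]
```

Run:
```python
from h import *
a=r.capture("top")["img"][180:280,160:300,::-1]; b=r.capture("scene")["img"][180:300,320:480,::-1]; w=r.capture("wrist")["img"][180:400,150:500,::-1]
f=lambda i,s:cv2.resize(i,s,interpolation=cv2.INTER_CUBIC)
cv2.imwrite("pics/m1.png",np.vstack([np.hstack([f(a,(400,286)),f(b,(381,286))]),f(w,(781,314))[:, :781]]))
```

```text
(no output)
```

View pics/m1.png

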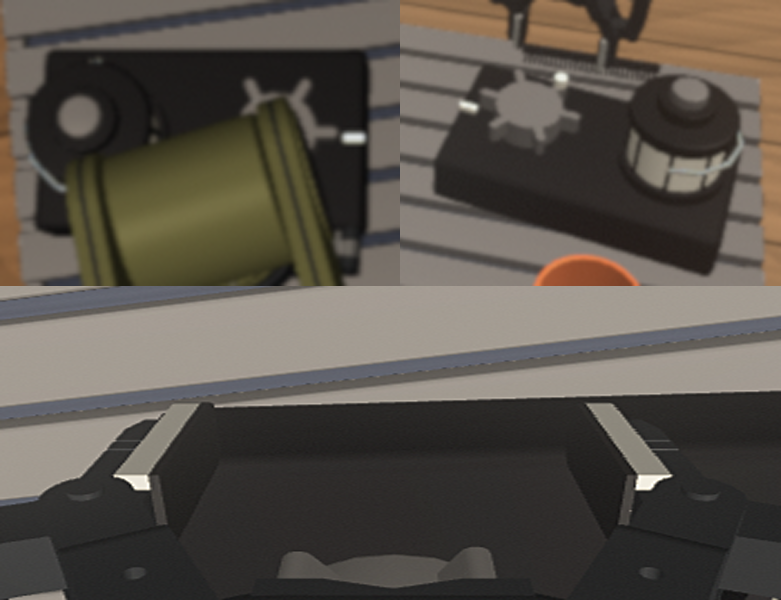

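```bash
cat >> h.py <<'E'
def blob(c,x0,y0,x1,y1,th):
    g=c["img"].min(2)[y0:y1,x0:x1].astype(float); w=np.clip(g-th,0,None); yy,xx=np.mgrid[y0:y1,x0:x1]
    return np.array([(w*xx).sum(),(w*yy).sum()])/w.sum()
E
python3 - <<'E'
from h import *
c=r.capture("top"); b=r.capture("scene")
u=blob(c,274,220,296,240,120); print("top rib mid",u,back(c,u,171))
u=blob(b,340,215,357,233,150); print("scene rib",u,back(b,u,171))
u=blob(b,378,203,396,222,150); print("scene stud",u,back(b,u,198))
for nm,cc in(("top",c),("scene",b)):
  print(nm,[(q,[np.round(d["at"],1).tolist() for d in r.find_in(q,nm)[:1]]) for q in("wheel_hub","wheel_mark","button_top","rib")])
for ang in(90,):
  t=HUB+51.5*np.array([np.sin(YAW),-np.cos(YAW)]); print("pred",t,proj(c,[*t,171]),proj(b,[*t,171]))
im=cv2.imread("pics/top0.png"); c0={**c,"img":im}; u=blob(c0,274,222,296,240,120); print("orig rib",u,back(c,u,171))
im=cv2.imread("pics/scene0.png"); c0={**b,"img":im}; u=blob(c0,340,215,357,233,150); print("orig scene rib",u,back(b,u,171)); u=blob(c0,384,216,401,234,150);print("orig stud",u,back(b,u,198))
E
```

```text
top rib mid [283.34717495 227.6943499 ] [551.49401205  68.2704104  171.        ]
scene rib [348.14691358 223.89012346] [551.9719797   66.68994375 171.        ]
scene stud [387.28541226 211.96723044] [528.14321296 139.30291117 198.        ]
top [('wheel_hub', [[572.2, 100.1, 192.6]]), ('wheel_mark', [[575.4, 101.3, 186.2]]), ('button_top', []), ('rib', [[585.8, 182.5, 161.6]])]
scene [('wheel_hub', [[413.7, 154.4, 124.4]]), ('wheel_mark', [[567.1, 122.5, 188.5]]), ('button_top', [[576.6, 235.2, 253.2]]), ('rib', [[603.8, 183.9, 166.4]])]
pred [542.87333674  69.94620005] [283.04288328 232.05891506] [350.5849157  221.10807716]
orig rib [282.42567568 230.85257985] [545.4454283   70.86301746 171.        ]
orig scene rib [349.97626113 221.99406528] [545.70384834  69.23178524 171.        ]
orig stud [393.19976498 223.27614571] [557.5184183  154.27233365 198.        ]
```

```bash
sed -i 's/^HUB=.*/HUB=np.array([558.5,118.0]); YAW=np.radians(-9.0)/' h.py; python3 -c "
from h import *
lan(); go(-75,0,169.5); go(-43.5,-1,169.5)"
```

```text
t 7.57 L [-83.6   3.7 169.4] F [ 0.24  0.42 -0.14] open 68.3
target [484.4 129.7] delta [-0.0087 -0.0034 -0.0001] twist [ 0.    0.01 -2.03]
target [515.4 123.8] delta [-0.0402 -0.0032 -0.0001] twist [ 0.    0.01 -2.03]
```

```bash
python3 -m pendant '{"twist":[[0,0,-1],[0,0,-2],[0,0,-2],[0,0,-2],[0,0,-2],[0,0,-2],[0,0,-2]],"delta_pos":[[-0.008,-0.003,0],[-0.02,-0.003,0],[-0.03,-0.003,0],[-0.036,-0.003,0],[-0.04,-0.003,0],[-0.04,-0.003,0],[-0.04,-0.003,0]],"hand":[0.6,0.6,0.6,0.6,0.6,0.6,0.6]}'
python3 - <<'E'
from h import *
lan()
def rs():
  c=r.capture("top"); b=r.capture("scene")
  u=blob(c,274,220,296,240,120); v=blob(b,340,215,357,233,150); print("rib",back(c,u,171).round(1),back(b,v,171).round(1))
rs()
pic("wrist","w4.png",(180,180,500,400),1.5)
E
```

```text
clock: 8.15
tcp_pos: [515.1, 124.1, 169.2]
eef_rot: [-3.141, -0.001, 2.984]
force: [-0.7, -0.7, -0.0]
opening: 68.3
gripper_force: 0.0
t 8.15 L [-43.8  -0.7 169.2] F [-0.72 -0.67 -0.05] open 68.3
rib [551.5  68.3 171. ] [552.   66.7 171. ]
```

View pics/w4.png

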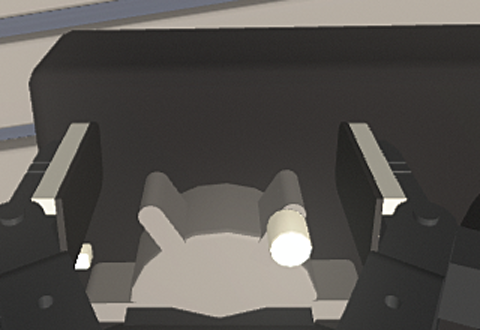

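```bash
cat >> h.py <<'E'
def rs():
  c=r.capture("top"); b=r.capture("scene"); lan()
  u=blob(c,274,220,296,240,120); v=blob(b,340,215,357,233,150); print("rib",back(c,u,171).round(1),back(b,v,171).round(1))
  m=(b["img"].min(2)[195:240,335:420]>150).astype(np.uint8); n,_,st,ce=cv2.connectedComponentsWithStats(m)
  print("scene white",[(*(ce[i]+[335,195]).round(1),int(st[i,4])) for i in range(1,n) if st[i,4]>4])
  for k in(90,150,210,270,330):
    a=np.radians(k)+YAW; t=HUB+35*np.array([np.cos(a),np.sin(a)]); print("stud",k,proj(b,[*t,199]).round(),end=" ")
E
python3 -m pendant '{"twist":[[0,0,0],[0,0,0],[0,0,0],[0,0,0],[0,0,0],[0,0,0],[0,0,0],[0,0,0],[0,0,0],[0,0,0],[0,0,0],[0,0,0]],"delta_pos":[[0,-0.004,0],[0,-0.007,0],[0,-0.0095,0],[0,-0.012,0],[0,-0.014,0],[0,-0.016,0],[0,-0.018,0],[0,-0.02,0],[0,-0.022,0],[0,-0.024,0],[0,-0.026,0],[0,-0.028,0]],"hand":[0.6,0.6,0.6,0.6,0.6,0.6,0.6,0.6,0.6,0.6,0.6,0.6]}'; python3 -c "
from h import *
rs()"
```

```text
clock: 9.3
tcp_pos: [509.5, 96.7, 169.0]
eef_rot: [3.142, -0.004, 2.985]
force: [-5.0, 2.5, 1.9]
opening: 68.6
gripper_force: 2.4
t 9.4 L [-45.  -29.  168.9] F [-4.92  0.97  0.8 ] open 68.3
rib [nan nan nan] [555.9  64.9 171. ]
scene white [(np.float64(379.4), np.float64(209.4), 21), (np.float64(346.9), np.float64(225.2), 18)]
stud 90 [392. 225.] stud 150 [388. 213.] stud 210 [370. 208.] stud 270 [357. 215.] stud 330 [361. 228.] h.py:32: RuntimeWarning: invalid value encountered in divide
  return np.array([(w*xx).sum(),(w*yy).sum()])/w.sum()
```

```bash
python3 -m pendant '{"twist":[[0,0,0],[0,0,0],[0,0,0],[0,0,0],[0,0,0],[0,0,0],[0,0,0],[0,0,0]],"delta_pos":[[0.003,0,0],[0.006,0,0],[0.007,-0.002,0],[0.007,-0.004,0],[0.007,-0.006,0],[0.007,-0.008,0],[0.007,-0.009,0],[0.007,-0.009,0]],"hand":[0.6,0.6,0.6,0.6,0.6,0.6,0.6,0.6]}'; python3 -W ignore -c "
from h import *
rs()"
```

```text
clock: 10.07
tcp_pos: [502.6, 88.4, 169.4]
eef_rot: [-3.141, 0.0, 2.984]
force: [0.5, 0.3, -1.1]
opening: 68.6
gripper_force: 0.0
t 10.17 L [-50.6 -37.8 169.4] F [-0.33  0.16 -0.05] open 68.1
rib [nan nan nan] [555.9  64.9 171. ]
scene white [(np.float64(386.2), np.float64(212.8), 19), (np.float64(346.9), np.float64(225.2), 18)]
stud 90 [392. 225.] stud 150 [388. 213.] stud 210 [370. 208.] stud 270 [357. 215.] stud 330 [361. 228.]
```

```bash
python3 -m pendant '{"twist":[[0,0,0],[0,0,0],[0,0,0],[0,0,0],[0,0,0],[0,0,0],[0,0,0],[0,0,0],[0,0,0],[0,0,0],[0,0,0],[0,0,0]],"delta_pos":[[0.01,0,0],[0.025,0,0],[0.035,0,0],[0.035,0,-0.02],[0.035,0.01,-0.05],[0.035,0.02,-0.085],[0.035,0.03,-0.12],[0.035,0.04,-0.14],[0.035,0.04,-0.15],[0.035,0.04,-0.15],[0.035,0.04,-0.15],[0.035,0.04,-0.15]],"hand":[0.6,0.6,0.6,0.6,0.6,0.6,0.6,0.6,0.6,0.6,0.6,0.6]}'; python3 -W ignore - <<'E'
from h import *
rs(); c=pic("wrist","w5.png"); s=r.sense()
R=Ro.from_euler("xyz",s["eef_rot"]); tcp=np.array(s["tcp_pos"])
print()
for tz in(0,5,10):
  for uv in((437,317),(410,263),(207,317),(234,263)):
    p=back(c,uv,tcp[2]+tz)-tcp; print(tz,uv,R.inv().apply(p).round(1))
print("hub pred",proj(c,[*HUB,191]))
m=(c["img"].min(2)>165).astype(np.uint8); n,_,st,ce=cv2.connectedComponentsWithStats(m)
print([(ce[i].round(1).tolist(),int(st[i,4])) for i in range(1,n) if 8<st[i,4]<600])
print([(q,[(np.round(d["at"],1).tolist(),round(d["p"],2)) for d in r.find_in(q,"wrist")[:1]]) for q in("wheel_hub","wheel_mark","rib","button_top")])
u=proj(c,[*HUB,191]).astype(int); print("gray",c["img"][u[1],u[0]])
E
```

```text
clock: 11.17
tcp_pos: [473.1, 133.1, 316.7]
eef_rot: [-3.14, -0.004, 2.984]
force: [-1.0, -0.4, -0.9]
opening: 68.0
gripper_force: 0.0
t 11.27 L [-86.6   1.6 316.7] F [-0.5  -0.9  -0.63] open 68.3
rib [555.7  66.7 171. ] [555.9  64.9 171. ]
scene white [(np.float64(386.0), np.float64(212.8), 20), (np.float64(346.9), np.float64(225.2), 18)]
stud 90 [392. 225.] stud 150 [388. 213.] stud 210 [370. 208.] stud 270 [357. 215.] stud 330 [361. 228.] 
0 (437, 317) [-25.9  52.3  -0.2]
0 (410, 263) [ 3.2 37.3 -0. ]
0 (207, 317) [-25.9 -57.6  -0. ]
0 (234, 263) [  3.2 -42.3   0.1]
5 (437, 317) [-22.1  50.5  -5.1]
5 (410, 263) [ 5.9 35.9 -5. ]
5 (207, 317) [-22.1 -55.6  -5. ]
5 (234, 263) [  5.9 -40.9  -4.9]
10 (437, 317) [-18.3  48.6 -10.1]
10 (410, 263) [  8.7  34.6 -10. ]
10 (207, 317) [-18.3 -53.7 -10. ]
10 (234, 263) [  8.7 -39.4  -9.9]
hub pred [324.91319522 283.54146144]
[([23.3, 167.9], 547), ([463.5, 248.4], 34), ([476.2, 248.4], 64), ([501.3, 253.9], 219), ([343.2, 262.1], 127), ([51.4, 274.2], 11), ([268.0, 277.1], 113), ([71.1, 277.6], 10), ([56.1, 281.3], 15), ([210.9, 316.6], 94), ([440.2, 316.5], 101), ([627.5, 392.3], 185), ([609.8, 394.8], 44)]
[('wheel_hub', [([554.7, 114.9, 186.6], 0.81)]), ('wheel_mark', [([554.8, 119.4, 194.5], 0.58)]), ('rib', [([541.5, 171.2, 166.3], 0.74)]), ('button_top', [([568.4, 236.7, 247.3], 0.8)])]
gray [158 150 141]
```

View pics/w5.png

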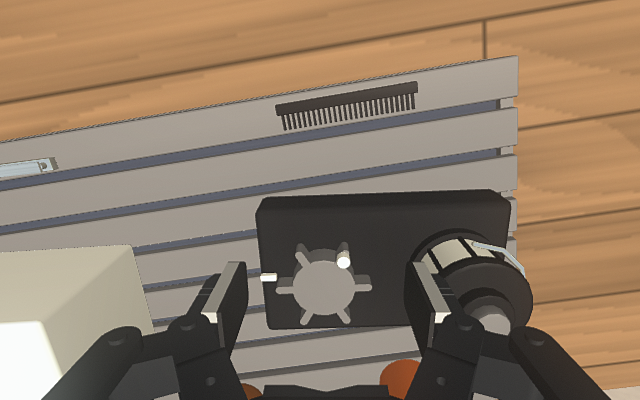

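```bash
python3 -W ignore - <<'E'
from h import *
c=r.capture("wrist"); s=r.sense(); R=Ro.from_euler("xyz",s["eef_rot"]); tcp=np.array(s["tcp_pos"])
g=c["img"].min(2).astype(int)
for v in range(254,326,6): print(v,"R",g[v,404:452:2].tolist()); print("   L",g[v,200:248:2].tolist())
E
```

```text
254 R [47, 49, 52, 30, 32, 27, 50, 52, 49, 79, 136, 136, 81, 28, 28, 88, 141, 141, 140, 141, 144, 144, 145, 150]
   L [143, 143, 141, 142, 142, 141, 141, 141, 143, 143, 142, 142, 142, 142, 143, 142, 142, 141, 141, 142, 142, 141, 142, 141]
260 R [48, 51, 27, 26, 49, 50, 49, 59, 140, 135, 131, 133, 134, 140, 44, 29, 26, 147, 139, 139, 139, 142, 157, 97]
   L [142, 142, 143, 141, 142, 141, 142, 141, 142, 141, 142, 142, 142, 143, 146, 147, 148, 147, 146, 146, 150, 153, 148, 142]
266 R [51, 29, 30, 35, 34, 81, 121, 121, 120, 121, 119, 125, 133, 133, 134, 145, 26, 33, 23, 39, 29, 31, 32, 33]
   L [143, 141, 143, 142, 141, 141, 142, 141, 142, 141, 142, 141, 144, 121, 124, 123, 123, 121, 128, 49, 45, 44, 39, 86]
272 R [51, 33, 32, 32, 31, 39, 33, 121, 120, 119, 119, 120, 120, 137, 142, 79, 23, 31, 34, 31, 35, 31, 54, 56]
   L [143, 143, 143, 145, 152, 138, 120, 111, 106, 101, 95, 120, 123, 122, 123, 123, 124, 114, 40, 45, 42, 45, 43, 43]
278 R [45, 32, 31, 32, 31, 31, 39, 31, 126, 122, 119, 119, 121, 120, 128, 37, 44, 42, 42, 43, 52, 51, 51, 52]
   L [75, 90, 92, 80, 69, 48, 50, 51, 49, 54, 
[... 891 characters left out ...]
, 42, 42, 41, 42, 41, 43, 39, 43, 41, 43, 39]
308 R [54, 31, 35, 33, 31, 32, 33, 34, 32, 30, 32, 33, 31, 38, 33, 126, 120, 119, 120, 119, 119, 120, 126, 36]
   L [48, 53, 126, 123, 121, 121, 121, 122, 124, 55, 42, 43, 40, 39, 39, 39, 41, 41, 42, 40, 40, 40, 42, 42]
314 R [52, 52, 33, 34, 34, 33, 33, 32, 31, 34, 33, 32, 30, 36, 69, 54, 235, 225, 224, 225, 227, 245, 158, 61]
   L [39, 68, 183, 222, 213, 213, 214, 216, 147, 64, 71, 40, 40, 41, 39, 40, 40, 41, 41, 41, 40, 40, 46, 146]
320 R [52, 52, 54, 32, 32, 33, 33, 32, 34, 35, 34, 35, 30, 67, 65, 36, 230, 223, 225, 208, 30, 42, 42, 41]
   L [46, 45, 45, 45, 25, 218, 212, 212, 232, 55, 66, 40, 40, 40, 39, 37, 41, 39, 41, 42, 37, 44, 146, 143]
```

```bash
python3 -W ignore - <<'E'
from h import *
from scipy.optimize import least_squares
c=r.capture("wrist"); s=r.sense(); R=Ro.from_euler("xyz",s["eef_rot"]); tcp=np.array(s["tcp_pos"])
for tz in(8,11,14,17): print(tz,[R.inv().apply(back(c,uv,tcp[2]+tz)-tcp).round(1).tolist() for uv in((412,263.5),(239,263.5))])
im=c["img"].astype(int); 
m=(abs(im-[158,150,141]).max(2)<14).astype(np.uint8); m=cv2.morphologyEx(m,cv2.MORPH_OPEN,np.ones((25,25),np.uint8))
n,l,st,ce=cv2.connectedComponentsWithStats(m); i=l[285,325]; print("hub comp",i,st[i],ce[i])
k=ce[i]; H=back(c,k,191); u=blob(c,335,253,352,271,165); S=back(c,u,200); v=blob(c,258,270,277,284,165); Rb=back(c,v,170.5)
print("hub",H,"stud",u,S,"rib",v,Rb); a=np.degrees(np.arctan2(*(S-H)[1::-1]));b=np.degrees(np.arctan2(*(Rb-H)[1::-1]))
print("stud r,ang",np.hypot(*(S-H)[:2]),a,"rib",np.hypot(*(Rb-H)[:2]),b)
E
```

```text
8 [[7.2, 36.1, -8.0], [7.3, -37.8, -8.0]]
11 [[8.9, 35.2, -11.0], [9.0, -37.0, -11.0]]
14 [[10.6, 34.4, -14.0], [10.6, -36.2, -14.0]]
17 [[12.3, 33.6, -17.0], [12.3, -35.4, -17.0]]
hub comp 6 [ 296  261   55   49 2411] [322.60431356 285.1364579 ]
hub [562.55706692 116.02972127 191.        ] stud [342.22824219 259.61134135] [535.50619941 136.89627612 200.        ] rib [267.33152778 275.07680556] [556.60603021  64.61091006 170.5       ]
stud r,ang 34.163760688558106 142.35404882775484 rib 51.76204192817608 -96.60184427436853
```

```bash
sed -i 's/^HUB=.*/HUB=np.array([562.5,116.2]); YAW=np.radians(-7.1)/' h.py; python3 -c "
from h import *
lan(); go(-78,-1,200); go(-78,-1,164);go(-37,-1,164)"
```

```text
t 11.62 L [-89.8   6.3 319.1] F [-0.32  0.78 -0.25] open 68.1
target [485.  124.8] delta [-0.0121 -0.0069  0.1191] twist [-0.01 -0.02 -1.94]
target [485.  124.8] delta [-0.0121 -0.0069  0.1551] twist [-0.01 -0.02 -1.94]
target [525.7 119.8] delta [-0.0531 -0.0055  0.1551] twist [-0.01 -0.02 -1.94]
```

```bash
python3 -m pendant '{"twist":[[0,0,-1],[0,0,-2],[0,0,-2],[0,0,-2],[0,0,-2],[0,0,-2],[0,0,-2],[0,0,-2],[0,0,-2],[0,0,-2],[0,0,-2],[0,0,-2]],"delta_pos":[[-0.012,-0.007,0.03],[-0.012,-0.007,0.07],[-0.012,-0.007,0.11],[-0.012,-0.007,0.14],[-0.012,-0.007,0.155],[-0.012,-0.007,0.155],[-0.022,-0.006,0.155],[-0.034,-0.006,0.155],[-0.045,-0.006,0.155],[-0.052,-0.006,0.155],[-0.053,-0.006,0.155],[-0.053,-0.006,0.155]],"hand":[0.6,0.6,0.6,0.6,0.6,0.6,0.6,0.6,0.6,0.6,0.6,0.6]}'; python3 -W ignore -c "
from h import *
rs()"
```

```text
clock: 12.62
tcp_pos: [526.6, 119.4, 165.3]
eef_rot: [3.141, 0.001, 3.019]
force: [-0.6, -0.4, 1.0]
opening: 68.4
gripper_force: 0.0
t 12.72 L [-37.   -1.3 164.6] F [ 0.15 -0.74 -0.32] open 68.4
rib [555.6  65.2 171. ] [555.9  64.9 171. ]
scene white [(np.float64(386.0), np.float64(212.8), 20), (np.float64(346.9), np.float64(225.2), 18)]
stud 90 [391. 226.] stud 150 [386. 214.] stud 210 [369. 209.] stud 270 [356. 217.] stud 330 [360. 229.]
```

```bash
python3 -m pendant '{"twist":[[0,0,0],[0,0,0],[0,0,0],[0,0,0],[0,0,0],[0,0,0],[0,0,0],[0,0,0]],"delta_pos":[[0,-0.004,0],[0.0003,-0.008,0],[0.001,-0.011,0],[0.0015,-0.0135,0],[0.002,-0.016,0],[0.003,-0.018,0],[0.004,-0.02,0],[0.0045,-0.022,0]],"hand":[0.6,0.6,0.6,0.6,0.6,0.6,0.6,0.6]}'; python3 -W ignore -c "
from h import *
rs()"
```

```text
clock: 13.38
tcp_pos: [518.3, 97.8, 164.2]
eef_rot: [-3.141, 0.0, 3.019]
force: [0.1, 1.5, 0.3]
opening: 68.7
gripper_force: 0.5
t 13.48 L [-41.3 -23.9 164.4] F [ 0.1   0.71 -0.26] open 68.2
rib [nan nan nan] [555.9  64.9 171. ]
scene white [(np.float64(379.9), np.float64(209.6), 18), (np.float64(346.9), np.float64(225.2), 18)]
stud 90 [391. 226.] stud 150 [386. 214.] stud 210 [369. 209.] stud 270 [356. 217.] stud 330 [360. 229.]
```

```bash
python3 -m pendant '{"twist":[[0,0,0],[0,0,0],[0,0,0],[0,0,0],[0,0,0],[0,0,0],[0,0,0],[0,0,0],[0,0,0]],"delta_pos":[[0.001,-0.002,0],[0.002,-0.004,0],[0.0025,-0.006,0],[0.003,-0.008,0],[0.003,-0.01,0],[0.003,-0.012,0],[0.003,-0.014,0],[0.003,-0.016,0],[0.003,-0.016,0]],"hand":[0.6,0.6,0.6,0.6,0.6,0.6,0.6,0.6,0.6]}'; python3 -W ignore -c "
from h import *
rs()"
```

```text
clock: 14.23
tcp_pos: [513.5, 82.3, 164.3]
eef_rot: [-3.141, -0.0, 3.019]
force: [1.0, -0.1, -0.2]
opening: 68.2
gripper_force: 0.0
t 14.33 L [-44.5 -39.5 164.3] F [-1.6  -0.57  0.51] open 68.3
rib [nan nan nan] [555.9  64.9 171. ]
scene white [(np.float64(368.7), np.float64(208.2), 22), (np.float64(346.9), np.float64(225.2), 18)]
stud 90 [391. 226.] stud 150 [386. 214.] stud 210 [369. 209.] stud 270 [356. 217.] stud 330 [360. 229.]
```

```bash
python3 -m pendant '{"twist":[[0,0,0],[0,0,0],[0,0,0],[0,0,0],[0,0,0],[0,0,0],[0,0,0],[0,0,0],[0,0,0],[0,0,0],[0,0,0],[0,0,0]],"delta_pos":[[0.01,0,0],[0.022,0,0],[0.032,0,0],[0.032,0.014,0],[0.032,0.028,0],[0.032,0.0385,0],[0.032,0.0385,0],[0.02,0.0385,0],[0.006,0.0385,0],[-0.005,0.0385,0],[-0.0075,0.0385,0],[-0.0075,0.0385,0]],"hand":[0.6,0.6,0.6,0.6,0.6,0.6,0.6,0.6,0.6,0.6,0.6,0.6]}'; python3 -W ignore -c "
from h import *
rs()"
```

```text
clock: 15.33
tcp_pos: [526.0, 119.6, 164.2]
eef_rot: [-3.141, -0.001, 3.018]
force: [-0.4, -0.4, -0.1]
opening: 68.2
gripper_force: 0.0
t 15.43 L [-37.4  -1.1 164. ] F [-0.78 -0.25 -0.03] open 68.3
rib [555.6  65.3 171. ] [555.9  64.9 171. ]
scene white [(np.float64(368.7), np.float64(208.2), 22), (np.float64(347.0), np.float64(225.2), 19)]
stud 90 [391. 226.] stud 150 [386. 214.] stud 210 [369. 209.] stud 270 [356. 217.] stud 330 [360. 229.]
```

```bash
python3 -m pendant '{"twist":[[0,0,0],[0,0,0],[0,0,0],[0,0,0],[0,0,0],[0,0,0],[0,0,0],[0,0,0],[0,0,0],[0,0,0]],"delta_pos":[[0,-0.004,0],[0.0003,-0.008,0],[0.001,-0.011,0],[0.0015,-0.0135,0],[0.002,-0.016,0],[0.003,-0.018,0],[0.004,-0.02,0],[0.0045,-0.022,0],[0.0055,-0.024,0],[0.006,-0.026,0]],"hand":[0.6,0.6,0.6,0.6,0.6,0.6,0.6,0.6,0.6,0.6]}'; python3 -W ignore -c "
from h import *
rs()"
```

```text
clock: 16.27
tcp_pos: [516.7, 94.4, 164.5]
eef_rot: [-3.141, 0.001, 3.019]
force: [-0.5, 0.6, -0.3]
opening: 68.3
gripper_force: 0.2
t 16.37 L [-42.8 -27.3 164.5] F [ 0.34 -0.26  0.38] open 68.4
rib [nan nan nan] [555.9  64.9 171. ]
scene white [(np.float64(361.5), np.float64(210.5), 20), (np.float64(346.9), np.float64(225.2), 18)]
stud 90 [391. 226.] stud 150 [386. 214.] stud 210 [369. 209.] stud 270 [356. 217.] stud 330 [360. 229.]
```

```bash
python3 -m pendant '{"twist":[[0,0,0],[0,0,0],[0,0,0],[0,0,0],[0,0,0],[0,0,0],[0,0,0],[0,0,0]],"delta_pos":[[0.0005,-0.002,0],[0.001,-0.004,0],[0.0015,-0.006,0],[0.0015,-0.008,0],[0.0015,-0.01,0],[0.0015,-0.012,0],[0.0015,-0.012,0],[0.0015,-0.012,0]],"hand":[0.6,0.6,0.6,0.6,0.6,0.6,0.6,0.6]}'; python3 -W ignore -c "
from h import *
rs()"
```

```text
clock: 17.03
tcp_pos: [513.5, 83.0, 164.3]
eef_rot: [3.142, 0.0, 3.019]
force: [0.0, -0.2, 0.1]
opening: 68.6
gripper_force: 0.0
t 17.13 L [-44.5 -38.8 164.3] F [-0.17 -0.68 -1.1 ] open 68.7
rib [nan nan nan] [543.3  69.7 171. ]
scene white [(np.float64(356.0), np.float64(216.3), 18), (np.float64(346.9), np.float64(225.2), 18)]
stud 90 [391. 226.] stud 150 [386. 214.] stud 210 [369. 209.] stud 270 [356. 217.] stud 330 [360. 229.]
```

```bash
python3 -m pendant '{"twist":[[0,0,0],[0,0,0],[0,0,0],[0,0,0],[0,0,0],[0,0,0],[0,0,0],[0,0,0],[0,0,0],[0,0,0],[0,0,0],[0,0,0]],"delta_pos":[[0.01,0,0],[0.022,0,0],[0.034,0,-0.005],[0.036,0,-0.03],[0.036,0.01,-0.07],[0.036,0.03,-0.11],[0.036,0.06,-0.14],[0.036,0.085,-0.15],[0.036,0.1,-0.15],[0.036,0.1,-0.15],[0.036,0.1,-0.15],[0.036,0.1,-0.15]],"hand":[0.6,0.6,0.6,0.6,0.6,0,-1,-1,-1,-1,-1,-1]}'; python3 -W ignore -c "
from h import *
rs();print()
for cam in('wrist','scene'):
  c=r.capture(cam); d=r.find_in('button_top',cam)[:2]; print(cam,[(np.round(x['at'],1),round(x['p'],2),proj(c,x['at']).round(1)) for x in d], proj(c,[577.3,235.3,250]))
go(0,120,275)
"
```

```text
clock: 18.13
tcp_pos: [489.3, 186.2, 313.3]
eef_rot: [-3.14, -0.002, 3.019]
force: [0.1, 0.1, 0.1]
opening: 0.2
gripper_force: 0.0
t 18.23 L [-81.1  60.1 313.3] F [-0.12  0.3   0.71] open -0.1
rib [559.7  75.4 171. ] [543.3  69.7 171. ]
scene white [(np.float64(356.0), np.float64(216.2), 19), (np.float64(346.9), np.float64(225.2), 18)]
stud 90 [391. 226.] stud 150 [386. 214.] stud 210 [369. 209.] stud 270 [356. 217.] stud 330 [360. 229.] 
wrist [(array([563.2, 236.6, 242.2]), 0.56, array([411.1, 301.1]))] [412.72997537 325.0989028 ]
scene [(array([577.1, 232.5, 252.3]), 0.44, array([439.5, 215.9]))] [440.91575367 217.21651359]
target [577.3 235.3] delta [-0.0807  0.0596  0.0389] twist [-0.02 -0.03  0.01]
```

```bash
python3 -m pendant '{"twist":[[0,0,0],[0,0,0],[0,0,0],[0,0,0],[0,0,0],[0,0,0],[0,0,0],[0,0,0]],"delta_pos":[[-0.02,0.015,0],[-0.045,0.033,0],[-0.065,0.048,0],[-0.078,0.057,0.01],[-0.081,0.06,0.025],[-0.081,0.06,0.038],[-0.081,0.06,0.038],[-0.081,0.06,0.038]],"hand":[-1,-1,-1,-1,-1,-1,-1,-1]}'; python3 -W ignore - <<'E'
from h import *
go(0,120,252)
c=r.capture("wrist"); im=c["img"]; print(proj(c,[577.3,235.3,250]),proj(c,r.sense()["tcp_pos"]))
for v in range(250,330,8): print(v,im[v,270:390:6].min(1).tolist())
E
```

```text
clock: 19.1
tcp_pos: [576.3, 235.7, 274.3]
eef_rot: [-3.14, -0.004, 3.019]
force: [-0.6, -0.3, 1.0]
opening: -0.2
gripper_force: 0.0
target [577.3 235.3] delta [-0.0011 -0.0002  0.0223] twist [-0.1  -0.2   0.06]
[326.7254565  246.81583673] [327.99883595 271.4204002 ]
250 [51, 50, 49, 52, 49, 43, 149, 149, 151, 151, 152, 154, 155, 156, 56, 56, 58, 59, 60, 59]
258 [50, 52, 51, 50, 50, 52, 147, 132, 132, 40, 138, 132, 155, 69, 56, 59, 57, 58, 59, 59]
266 [54, 53, 50, 51, 51, 48, 49, 132, 132, 45, 139, 131, 73, 50, 55, 56, 58, 59, 58, 53]
274 [102, 101, 48, 52, 50, 49, 47, 131, 132, 45, 139, 132, 144, 50, 49, 57, 56, 42, 158, 157]
282 [85, 110, 139, 150, 46, 44, 42, 132, 132, 43, 110, 132, 138, 43, 45, 37, 156, 156, 158, 157]
290 [156, 156, 156, 159, 49, 48, 43, 132, 133, 43, 78, 132, 132, 48, 48, 46, 156, 156, 156, 157]
298 [155, 155, 155, 143, 48, 49, 34, 118, 118, 40, 72, 118, 123, 50, 48, 49, 156, 157, 156, 156]
306 [154, 156, 158, 49, 48, 49, 48, 48, 41, 72, 147, 46, 47, 48, 47, 48, 46, 86, 89, 86]
314 [129, 110, 46, 49, 49, 67, 48, 47, 46, 72, 58, 47, 48, 53, 51, 46, 47, 83, 161, 158]
322 [48, 46, 47, 46, 47, 46, 47, 47, 45, 70, 56, 44, 47, 44, 44, 49, 48, 48, 47, 46]
```

```bash
python3 -m pendant '{"twist":[[0,0,0],[0,0,0],[0,0,0],[0,0,0],[0,0,0],[0,0,0]],"delta_pos":[[0,0,0.01],[0,0,0.018],[0,0,0.022],[0,0,0.025],[0,0,0.027],[0,0,0.027]],"hand":[-1,-1,-1,-1,-1,-1]}'; python3 -m pendant '{"twist":[[0,0,0],[0,0,0],[0,0,0],[0,0,0]],"delta_pos":[[0,0,0.001],[0,0,0.002],[0,0,0.003],[0,0,0.003]],"hand":[-1,-1,-1,-1]}'
```

```text
clock: 19.65
tcp_pos: [577.5, 236.3, 249.2]
eef_rot: [-3.141, -0.001, 3.019]
force: [-1.0, 0.0, 1.6]
opening: 0.1
gripper_force: 0.9
clock: 19.98
tcp_pos: [578.0, 236.5, 246.8]
eef_rot: [3.141, 0.001, 3.019]
force: [-1.1, -1.7, 2.8]
opening: -0.0
gripper_force: 1.6
```

```bash
python3 -m pendant '{"twist":[[0,0,0],[0,0,0],[0,0,0]],"delta_pos":[[0,0,0.001],[0,0,0.002],[0,0,0.002]],"hand":[-1,-1,-1]}'; python3 -m pendant '{"twist":[[0,0,0],[0,0,0],[0,0,0]],"delta_pos":[[0,0,0.001],[0,0,0.0015],[0,0,0.0015]],"hand":[-1,-1,-1]}'; python3 -m pendant '{"twist":[[0,0,0],[0,0,0],[0,0,0]],"delta_pos":[[0,0,0.0005],[0,0,0.001],[0,0,0.001]],"hand":[-1,-1,-1]}'
```

```text
clock: 20.23
tcp_pos: [578.0, 236.5, 244.6]
eef_rot: [3.141, 0.001, 3.019]
force: [-2.0, -0.3, 4.9]
opening: -0.2
gripper_force: 2.2
clock: 20.48
tcp_pos: [578.0, 236.5, 244.0]
eef_rot: [3.141, 0.001, 3.019]
force: [-3.1, -0.2, 6.9]
opening: -0.1
gripper_force: 3.6
clock: 20.73
tcp_pos: [578.0, 236.5, 244.0]
eef_rot: [3.141, 0.001, 3.019]
force: [-3.6, -1.4, 10.6]
opening: 0.1
gripper_force: 5.0
```

```bash
python3 -m pendant '{"twist":[[0,0,0],[0,0,0],[0,0,0]],"delta_pos":[[0,0,0.001],[0,0,0.001],[0,0,0.001]],"hand":[-1,-1,-1]}'; python3 -m pendant '{"twist":[[0,0,0],[0,0,0],[0,0,0],[0,0,0],[0,0,0],[0,0,0],[0,0,0],[0,0,0],[0,0,0],[0,0,0],[0,0,0],[0,0,0]],"delta_pos":[[0,0,-0.003],[0,0,-0.008],[0,0,-0.015],[0,0,-0.03],[0,0,-0.06],[0.01,0.01,-0.08],[0.04,0.02,-0.08],[0.08,0.04,-0.08],[0.12,0.06,-0.08],[0.15,0.08,-0.08],[0.15,0.08,-0.08],[0.15,0.08,-0.08]],"hand":[-1,-1,-1,-1,-1,-1,-1,-1,-1,-1,-1,-1]}'; python3 -W ignore -c "
from h import *
rs();print()
print([(q,[(np.round(d['at']).tolist(),round(d['p'],2)) for d in r.find_in(q,'scene')[:2]]) for q in('button_top','cup','jar','holder','comb')])"
```

```text
clock: 20.98
tcp_pos: [578.1, 236.6, 243.9]
eef_rot: [3.141, 0.002, 3.019]
force: [-6.4, -2.5, 13.0]
opening: 0.1
gripper_force: 6.4
clock: 21.98
tcp_pos: [437.3, 335.5, 321.6]
eef_rot: [3.141, 0.001, 3.023]
force: [0.9, -0.1, -0.4]
opening: -0.1
gripper_force: 0.0
t 22.08 L [-149.5  201.   321.1] F [-0.76 -0.98  0.7 ] open 0.0
rib [559.7  75.5 171. ] [543.2  69.7 171. ]
scene white [(np.float64(356.0), np.float64(216.3), 18), (np.float64(346.9), np.float64(225.2), 18)]
stud 90 [391. 226.] stud 150 [386. 214.] stud 210 [369. 209.] stud 270 [356. 217.] stud 330 [360. 229.] 
[('button_top', [([578.0, 233.0, 251.0], 0.67)]), ('cup', [([731.0, 188.0, 170.0], 0.68), ([625.0, -145.0, 229.0], 0.25)]), ('jar', [([763.0, -15.0, 175.0], 0.92)]), ('holder', [([761.0, -16.0, 178.0], 0.65), ([765.0, -202.0, 146.0], 0.6)]), ('comb', [([648.0, -130.0, 163.0], 0.63), ([414.0, 163.0, 127.0], 0.53)])]
```

Stud beside the rib, button pressed to its stop and back up, and the bystanders I checked (cup, jar, holder, comb) where they were.

```bash
python3 -c "
from rig import r
print(r.job_done())"
```

```text
the job is handed in; nothing more can be done
None
```

The job is handed in: the wheel went three clicks anticlockwise and its stud stopped beside the rib, then the button was pressed to its stop and came back up; but early contact shoved the lantern, moving its rib end about 10 mm and turning it about 4°, which the task said not to do.

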